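# Lay out the soldering consumables in the bench organiser

### The job

Set out the soldering consumables in the grey six-compartment organiser: the green-lidded flux jar in the compartment directly left of the black pot of brass wool, the small pot of loose brass tips directly right of the brass-wool pot, the black tape roll directly left of the amber tape roll that is already in the organiser, and the solder reel on top of the black tape roll. Left and right are as the robot sees them, and each thing stands upright and well centred: on the white disc of its compartment, the reel on the roll. Leave the screwdriver, the syringe and the circuit board where they lie.

Things in the scene. Friction and masses are not known exactly. Their poses are not given: they have to be found in the camera images.
- organiser: Fixed low grey organiser, 200 (x) x 310 (y) mm. Origin: centre of underside; z up, +y left, +x away from robot (turned at most 0.3 rad). 2 rows of 3 compartments, centres x = -47.5 (near), +47.5 (far), y = +100, 0, -100 mm, each marked by a white 74 mm disc. Floor 4 mm, 5 mm thick dividers and rim 7 mm above bench. Yellow strip on near rim. Outer four start empty.
- tip_cleaner: Black round pot, 68 mm diameter, 39 mm high, with golden brass wool in its top; fixed on the disc of one of the two middle compartments (near or far row, it varies). Origin at the centre of its underside, on the compartment floor; its x and y axes are parallel to the organiser's.
- film_tape: Amber yellow tape roll lying flat, 61 mm diameter, 19 mm high; fixed on the disc of the other middle compartment. Origin at the centre of its underside, on the compartment floor; its x and y axes are parallel to the organiser's.
- flux_jar: Loose round cream jar with a green lid, 44 mm diameter over the lid (its upper 13 mm; 40 mm below), 34 mm high, standing on the bench. Origin at the centre of the underside, z up.
- tip_pot: Loose small black round pot of brass soldering tips, 42 mm diameter, 23 mm high, standing on the bench. Origin at the centre of the underside, z up.
- black_tape: Loose roll of black tape lying flat, 67 mm diameter, 18 mm high. Origin at the centre of the underside, z up.
- solder_reel: Loose reel of silvery solder wire with blue flanges, 49 mm diameter, 30 mm high, standing on one flange, its axis upright. Origin at the centre of the underside, z up.
- green_screwdriver: Loose screwdriver with a green handle, about 19 x 168 x 20 mm, lying on the bench; bystander, to be left alone.
- syringe: Loose white paste syringe, about 26 x 116 x 15 mm, lying on the bench; bystander, to be left alone.
- green_board: Loose green circuit board, 46 x 72 x 5 mm, lying on the bench; bystander, to be left alone.
Mind the look-alikes: they are no part of the job. There is more than one size of the flux_jar; the one meant has the size given above.

How it is judged:
By the outcome, as a careful person would: the job done as asked, in the order asked, and still so for the second after the job is handed in, with the robot touching nothing.
It also fails if it takes over 104 s, if anything falls off the work surface, if the arm or the gripper's body presses on something with over 40 N, if the wrist force passes 120 N, or if a joint passes its speed limit or range.

### The arm

A 6-joint arm with a two-finger parallel gripper is mounted at the origin on a cart in front of the work surface, level with it; the furniture and walls round the work are solid. World frame = base frame: x ahead of the robot, y to its left, z up, the work surface at z = 0. Lengths are in mm, angles in degrees, forces in N, time in s.
With the tool pointing down it reaches from about 275 to 750 mm from the base axis. Payload 10.2 kg.
Tool frame: the origin (TCP) lies midway between the tips of the shut fingers; the grasp point (between the pads) lies 19 mm behind it; z points along the fingers, y is the line along which they close (so a half turn about z gives the same grasp; the last joint's range is limited). The gripper opens to 88 mm and grips with 3 to 60 N. Pads are 18 mm wide; open, the fingers measure 123 mm over their backs; the gripper's body (75 mm by 187 mm) begins 45 mm behind the grasp point.
Start: joints at [-79.951, 17.928, 85.812, -0, 76.261, -12.8], TCP at [203.852, -483.813, 200.22] pointing down, gripper open.
Joint ranges: [-168.41, 168.41], [-55.51, 124.54], [10.69, 146.95], [-70.63, 250.63], [1, 178], [-165.06, 165.06]. Speed limits (degrees/s): [136.94, 136.94, 172.46, 180, 180, 180].

### API

Orientations are given as a 3x3 rotation matrix whose columns are the frame's x, y, z axes.
In Python, from workcell import manip, viewer gives the robot as it stands. The module is installed in compiled form; this text tells all that it offers.
- The arm moves only by the tool apply_moves, never from a script. Its argument "deltas" is text: rows parted by semicolons, each of 4 numbers parted by spaces: the shift along the tool's x, y, z in m, then the turn about the tool's z in rad. In form: tx ty tz roll; .... A call has exactly 8 rows; each row is the pose to reach, as a shift and turn from the pose commanded when the call began, along the tool's axes at that moment; what a row does not reach only later rows make up. A row lasts 1/8 s, in which the tool goes at most 62.5 mm and 10.7 degrees, less where a joint would pass 70% of its speed; a pose out of reach is approached as far as the arm can. A call with a gripper value outside its range is refused whole. "claw" is the finger opening in m, from 0 to 0.0881, set as the call begins (left out, the last holds). The fingers move at their own pace and stop on an object; "grip_force" is the grip in N (left out, the last holds). Time passes only in rows, so rows that repeat a pose let the fingers close, or fill a call up. It gives the time, the measured TCP pose, the force, the opening and the grip force at its end, in the units of the state.
- manip.observe(): the state, without advancing time (a new reading comes with each control period).
- viewer.grab_frame(name): name is "side" or "top"; returns the picture (480x640x3 uint8, red, green, blue); there is no depth.
- viewer.camera_model(name): a dict with "mtx" (3x3 intrinsics, pixels), "k1" (the pictures are not rectified: a ray, as slopes to the right and down, at radius r is drawn at 1 + k1 r^2 times it, then the intrinsics apply), "R" (3x3) and "t" (3): a world point X has camera coordinates R X + t. Camera axes: x right, y down, z forward; pixel columns grow to the right and rows downward; lengths in mm; the calibration is good to about 2 mm. A picture is of the moment at which its call begins. camera_model takes no time and is no camera call.
- manip.job_done(): hands the job in; it is judged then, once.
The state is a dict: "time": time; "qpos": joint angles; "joint_vel": joint speeds; "effort": joint torques, N m; "ee_pos": TCP position; "tool_rot": TCP orientation; "contact_force": force on the tool from outside, world axes, zero at the start; "wrist_torque": the same for the moment, N m; "width": finger opening in mm; "finger_force": force on a finger pad.
Only numpy, scipy, OpenCV 4.12 (cv2) and the standard library are available. Lean on these libraries where they do the work, as an engineer would, in place of code of your own. Each camera call takes 0.05 s, during which the arm holds its last target. There are 200 camera calls.

## Working session

There is one attempt and no reset: what is moved stays moved. The work goes in short steps, Python scripts to look and compute and a tool call to move; the robot and the scene stay as the last step left them, time stands still between calls to the robot, and variables do not carry over. Pictures are saved under pics/ and viewed, at most 14 in all, crops included, and the job is handed in when it is done.

Besides the shell and the picture viewer there is one more tool, called after ">>>" by a JSON object that holds its "method" and its "body". apply_moves: Moves the arm, as the interface text tells. Its arguments: {"type":"object","properties":{"deltas":{"type":"string"},"claw":{"type":"number"},"grip_force":{"type":"number"}},"required":["deltas"]}

```bash
mkdir -p pics; python3 - <<'E'
from workcell import manip, viewer
import cv2,numpy as np
s=manip.observe();print(s['time'],s['ee_pos'],np.round(s['tool_rot'],3).tolist(),s['width'])
for n in('side','top'):
    im=viewer.grab_frame(n);cv2.imwrite(f'pics/{n}0.png',im[:,:,::-1]);m=viewer.camera_model(n)
    print(n,{k:np.round(v,3).tolist() for k,v in m.items()}, (-np.array(m['R']).T@np.array(m['t'])).round())
E
```

```text
0.0 [ 203.80334985 -483.51495445  199.68630699] [[0.922, 0.388, -0.0], [0.388, -0.922, 0.001], [0.0, -0.001, -1.0]] 88.22489452284955
side {'mtx': [[624.85, 0.0, 311.129], [0.0, 624.85, 227.565], [0.0, 0.0, 1.0]], 'k1': 0.071, 'R': [[-0.98, -0.199, 0.014], [-0.133, 0.599, -0.79], [0.148, -0.776, -0.613]], 't': [540.18, 138.196, 1087.211]} [386. 868. 768.]
top {'mtx': [[515.376, 0.0, 321.397], [0.0, 515.376, 244.064], [0.0, 0.0, 1.0]], 'k1': 0.006, 'R': [[-0.011, -1.0, 0.009], [-0.983, 0.01, -0.182], [0.182, -0.011, -0.983]], 't': [-74.818, 541.244, 1013.106]} [ 347.  -69. 1095.]
```

View pics/top0.png

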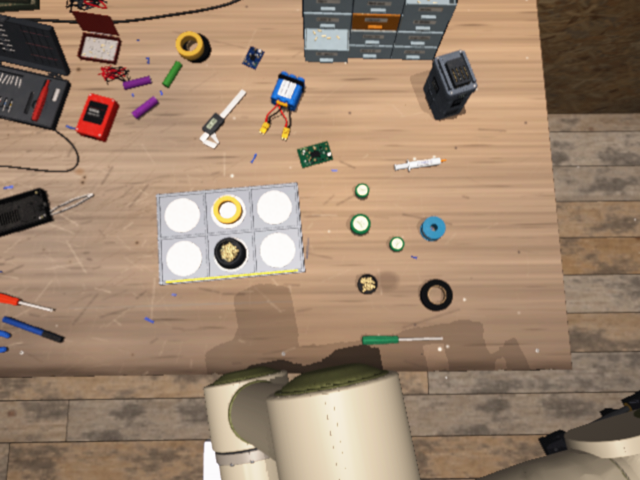

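View pics/side0.png

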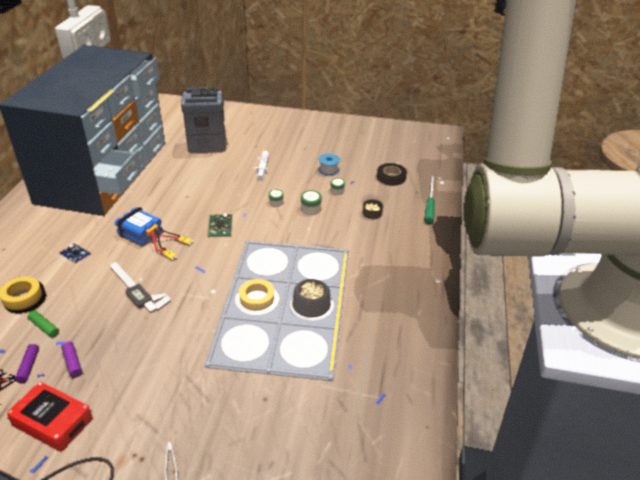

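Top view: brass-wool pot at (230,252) in the near row and amber roll at (228,210) in the far row. The tip pot is at (368,284), black roll (436,295), reel (433,228). Three jars could be the one meant, at (362,190), (360,224) and (397,243); the middle one looks largest, so I'll measure them and check in an enlarged crop.

```bash
cat > h.py <<'E'
import cv2,numpy as np
from workcell import manip,viewer
def ray(n,p):
    m=viewer.camera_model(n);K=np.array(m['mtx'],float)
    u=cv2.undistortPoints(np.array([[p]],float),K,np.array([m['k1'],0,0,0.]))[0,0]
    R=np.array(m['R']);return -R.T@np.array(m['t']),R.T@np.array([u[0],u[1],1.])
def onz(n,p,z):
    c,d=ray(n,p);return c+d*(z-c[2])/d[2]
def tri(a,b):
    (c1,d1),(c2,d2)=ray('top',a),ray('side',b)
    d1/=np.linalg.norm(d1);d2/=np.linalg.norm(d2)
    s=np.linalg.lstsq(np.c_[d1,-d2],c2-c1,rcond=None)[0]
    p,q=c1+d1*s[0],c2+d2*s[1];return (p+q)/2,np.linalg.norm(p-q)
def proj(n,X):
    m=viewer.camera_model(n);R=np.array(m['R'])
    return cv2.projectPoints(np.array([X],float),cv2.Rodrigues(R)[0],np.array(m['t'],float),np.array(m['mtx'],float),np.array([m['k1'],0,0,0.]))[0][0,0]
def blobs(im,lo,hi,box,amin=30):
    x0,y0,x1,y1=box;h=cv2.cvtColor(im,cv2.COLOR_BGR2HSV)
    m=np.zeros(h.shape[:2],np.uint8);m[y0:y1,x0:x1]=cv2.inRange(h,np.array(lo),np.array(hi))[y0:y1,x0:x1]
    out=[]
    for c in cv2.findContours(m,cv2.RETR_EXTERNAL,cv2.CHAIN_APPROX_NONE)[0]:
        if len(c)<5: continue
        hl=cv2.convexHull(c);a=cv2.contourArea(hl)
        if a<amin: continue
        M=cv2.moments(hl);e=cv2.fitEllipse(c)
        out.append((np.array([M['m10'],M['m01']])/M['m00'],a,np.round(e[0],1),np.round(e[1],1)))
    return sorted(out,key=lambda o:-o[1])
E
python3 - <<'E'
from h import *
t=cv2.imread('pics/top0.png');s=cv2.imread('pics/side0.png')
for nm,im,b in(('top',t,(150,175,310,290)),('side',s,(205,235,355,380))):
    print(nm,'white');[print(o[0].round(1),o[1],o[2],o[3]) for o in blobs(im,(0,0,215),(179,40,255),b)]
for nm,im,b in(('top',t,(340,175,420,260)),('side',s,(260,180,350,218))):
    print(nm,'green');[print(o[0].round(1),o[1],o[2],o[3]) for o in blobs(im,(40,60,20),(90,255,255),b,15)]
for nm,im,b in(('top',t,(410,200,460,250)),('side',s,(310,145,350,180))):
    print(nm,'blue');[print(o[0].round(1),o[1],o[2],o[3]) for o in blobs(im,(90,80,20),(120,255,255),b,15)]
for nm,im,b in(('top',t,(350,265,465,320)),('side',s,(350,155,415,222))):
    print(nm,'black');[print(o[0].round(1),o[1],o[2],o[3]) for o in blobs(im,(0,0,0),(179,255,62),b,15)]
a=cv2.resize(t[170:320,340:470],None,fx=4,fy=4,interpolation=2);b=cv2.resize(s[140:225,250:420],None,fx=2,fy=2)
b=cv2.resize(s[140:225,250:420],None,fx=4,fy=4,interpolation=2)
cv2.imwrite('pics/c1.png',a);cv2.imwrite('pics/c2.png',b)
E
```

```text
top white
[278.5 252.2] 1453.5 [278.5 252.7] [40.1 45.7]
[233.1 259.5] 1119.5 [230.7 257.2] [36.9 41.9]
[183.6 258.3] 1028.0 [183.5 258.3] [35.1 36.6]
[274.  207.1] 951.0 [274. 207.] [33.8 34.8]
[181.7 214.9] 948.0 [181.7 214.9] [33.4 35.4]
[228.2 211.4] 924.5 [227.7 210.5] [32.6 33.3]
[227.4 209.7] 180.5 [227.4 209.8] [14. 16.]
side white
[303.1 348.5] 1434.0 [303.2 348.4] [37.4 48.1]
[244.8 342.4] 1405.0 [244.7 342.4] [36.4 48.2]
[267.  261.2] 909.5 [267.  261.2] [27.2 41.4]
[317.8 265.7] 905.5 [317.9 265.6] [27.2 41.5]
[257.1 301.5] 887.5 [256.7 298.5] [29.7 41.7]
[311.7 308.8] 724.0 [311.3 303.7] [31.1 42.1]
[256.4 294.7] 109.0 [256.4 294.6] [ 7.5 17.7]
top green
[359.8 223.8] 316.5 [359.8 223.8] [19.6 20. ]
[396.4 243.7] 159.5 [396.4 243.7] [14.  14.1]
[361.5 190.4] 148.0 [361.5 190.4] [13.5 13.8]
side green
[310.6 198.1] 215.0 [310.6 196.7] [15.6 18.2]
[337.1 184. ] 76.0 [337.4 180.7] [13.2 13.6]
[275.6 195.7] 69.0 [275.6 193.1] [11.2 13.3]
top blue
[432.3 228.3] 431.5 [432.3 228.2] [22.1 24.4]
side blue
[328.7 159.1] 159.0 [328.7 159.1] [10.4 19.4]
top black
[435.7 294.8] 744.0 [435.7 294.8] [29.8 31.1]
[370.4 279.1] 70.0 [363.3 288.1] [22.  28.8]
[359.5 285.3] 22.0 [359.6 285.5] [2.9 9.4]
[369.4 291.1] 18.5 [369.3 291.1] [2.4 9.6]
side black
[391.2 174.1] 441.0 [391.2 173.6] [20.3 25.7]
[372.  213.4] 89.5 [372.2 213.7] [ 6.4 17.3]
[375.8 202.8] 25.0 [387.4 195.2] [17.2 23.5]
```

View pics/c1.png

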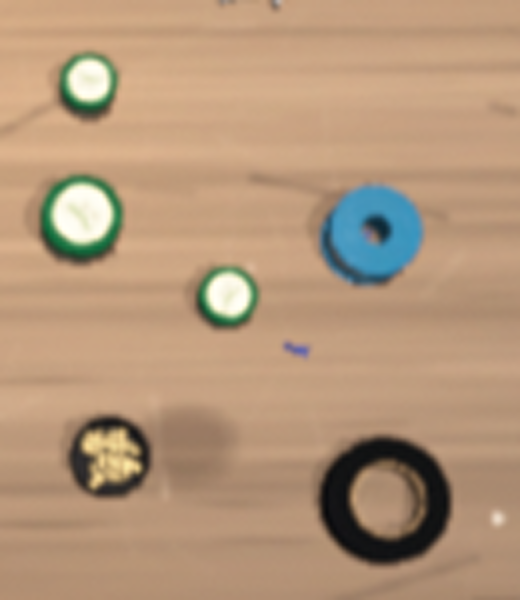

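View pics/c2.png

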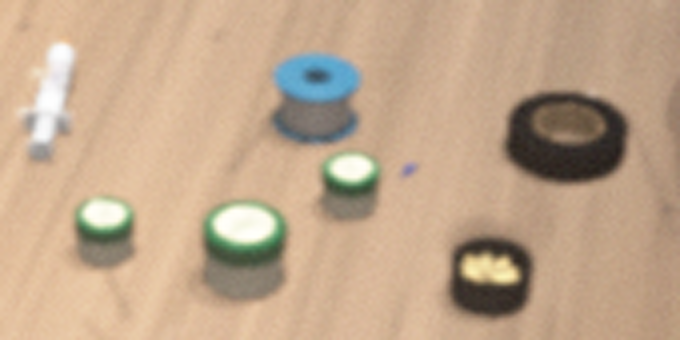

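The crops confirm it: the jar at top (360,224), side (311,197) has a lid about 20 px wide (≈44 mm). The others, at (361,190) and (396,244), are 14 px (≈30 mm), so they are look-alikes. Next I triangulate everything.

```bash
python3 - <<'E'
from h import *
t=cv2.imread('pics/top0.png');s=cv2.imread('pics/side0.png')
b=lambda im,lo,hi,bx:blobs(im,lo,hi,bx,15)
def near(l,p): return min(l,key=lambda o:np.hypot(*(o[0]-p)))[2]
W=lambda im,bx:b(im,(0,0,200),(179,60,255),bx)
print('jar', tri(near(W(t,(345,208,375,240)),(360,223)),near(W(s,(296,186,326,205)),(311,195))))
c1=lambda u,v:(340+(u+.5)/4-.5,170+(v+.5)/4-.5); c2=lambda u,v:(250+(u+.5)/4-.5,140+(v+.5)/4-.5)
print('reel top',tri(c1(375,231),(328.7,159.1)),onz('top',c1(375,231),30)); r=c1(375,231)
print('tape top',tri(c1(385,499),c2(568,126)))
print('tape mid',tri((435.7,294.8),(391.2,174.1)),onz('top',(435.7,294.8),9))
m=lambda im,bx:[o for o in b(cv2.GaussianBlur(im,(3,3),0),(0,0,0),(179,255,85),bx)]
A=m(t,(352,268,380,300));B=m(s,(358,196,386,222));print([(o[0],o[1],o[3]) for o in A[:2]],[(o[0],o[1],o[3]) for o in B[:2]])
print('tip mid',tri(A[0][0],B[0][0]),onz('top',A[0][0],11.5),tri(c1(110,457),c2(491,262)))
tp=b(t,(0,0,225),(179,30,255),(150,175,310,290));print([(o[0].round(1),o[3]) for o in tp])
T=[(183.5,258.3),(181.7,214.9),(274,207)];S=[(303.2,348.4),(244.7,342.4),(267,261.2)]
for a,c in zip(T,S):print('disc',tri(a,c))
P=[onz('top',a,4) for a in T]+[onz('side',c,4) for c in S+[(317.9,265.6)]]
L=[(-47.5,100),(47.5,100),(47.5,-100)];L=L+L+[(-47.5,-100)]
# rigid fit: top only, side only, both
for nm,i in(('top',[0,1,2]),('side',[3,4,5,6]),('both',range(7))):
    p=np.array([P[k][:2] for k in i]);l=np.array([L[k] for k in i],float)
    pc,lc=p.mean(0),l.mean(0);H=(l-lc).T@(p-pc);th=np.arctan2(H[0,1]-H[1,0],H[0,0]+H[1,1])
    R=np.array([[np.cos(th),-np.sin(th)],[np.sin(th),np.cos(th)]]);o=pc-R@lc
    print(nm,o.round(1),np.degrees(th).round(2),(p-(l@R.T+o)).round(1).tolist())
    print({k:(R@np.array(v)+o).round(1).tolist() for k,v in dict(NL=(-47.5,100),FL=(47.5,100),NR=(-47.5,-100),NM=(-47.5,0),FM=(47.5,0)).items()})
E
```

```text
jar (array([ 586.61681762, -162.85017124,   35.98394739]), np.float64(1.3893886672084321))
reel top (array([ 576.78622968, -318.17174811,   31.01779576]), np.float64(1.3562298087189635)) [ 577.69996286 -318.42234032   30.        ]
tape top (array([ 435.50420796, -318.92451949,   18.68252986]), np.float64(2.7747389062488375))
tape mid (array([ 435.56600674, -320.58639568,    9.75292394]), np.float64(2.3605265159181177)) [ 436.81227025 -320.80084467    9.        ]
[(array([370.50344828, 279.06206897]), 72.5, array([21.3, 30.3])), (array([359.47826087, 285.29710145]), 23.0, array([3.1, 9.7]))] [(array([371.95555556, 213.04888889]), 112.5, array([ 7.8, 18. ])), (array([374.47094801, 202.82262997]), 54.5, array([ 7.4, 14.6]))]
tip mid (array([ 466.23330847, -185.37952431,   -3.83612767]), np.float64(13.498907944847332)) [ 471.27023543 -183.94579374   11.5       ] (array([ 459.72727763, -175.4096819 ,   22.66931053]), np.float64(0.4914617597053478))
[(array([277.3, 249.9]), array([34.5, 35.5])), (array([183.5, 258.2]), array([34.1, 35.7])), (array([181.7, 214.8]), array([33.1, 34.9])), (ar
[... 331 characters left out ...]
loat64(0.725144562578351))
disc (array([631.15815493,  21.12660734,   5.69200754]), np.float64(0.9894481412972432))
top [576.6 117.7] 4.56 [[-0.4, 0.3], [0.2, 0.2], [0.2, -0.5]]
{'NL': [521.3, 213.6], 'FL': [616.0, 221.1], 'NR': [537.2, 14.2], 'NM': [529.3, 113.9], 'FM': [624.0, 121.4]}
side [576.1 115.4] 4.43 [[0.2, 0.4], [-0.1, 0.5], [0.0, -0.0], [-0.2, -0.9]]
{'NL': [521.0, 211.4], 'FL': [615.7, 218.8], 'NR': [536.4, 12.0], 'NM': [528.7, 111.7], 'FM': [623.4, 119.1]}
both [576.3 116.4] 4.5 [[-0.2, 1.5], [0.5, 1.5], [0.6, 0.9], [0.1, -0.5], [-0.2, -0.6], [-0.3, -1.1], [-0.5, -1.8]]
{'NL': [521.1, 212.4], 'FL': [615.8, 219.8], 'NR': [536.8, 13.0], 'NM': [528.9, 112.7], 'FM': [623.6, 120.1]}
```

```bash
python3 - <<'E'
from h import *
c1=lambda u,v:(340+(u+.5)/4-.5,170+(v+.5)/4-.5)
print(onz('top',c1(110,457),23),onz('top',c1(385,499),18),onz('top',(360.3,223),34))
s=manip.observe();print(np.degrees(np.arctan2(s['tool_rot'][1][0],s['tool_rot'][0][0])))
a=np.radians(4.5);ex=np.array([np.cos(a),np.sin(a)]);ey=np.array([np.sin(a),-np.cos(a)])
pts=dict(start=(203.85,-483.81),jar=(586.8,-163),tip=(459.8,-175.5),tape=(436,-320),reel=(577.3,-318.3),NL=(521,213.3),NR=(537,14),FL=(615.7,220.8))
for k,p in pts.items():print(k,(np.array(p)@ex).round(1),(np.array(p)@ey).round(1))
d=np.array([586.8-203.85,-163+483.81]);b=np.radians(22.82);print(d@[np.cos(b),np.sin(b)],d@[np.sin(b),-np.cos(b)])
E
```

```text
[ 459.93958847 -175.38085748   23.        ] [ 436.95310212 -319.13050323   18.        ] [ 587.7744393  -163.43752452   34.        ]
22.846669585731814
start 165.3 498.3
jar 572.2 208.5
tip 444.6 211.0
tape 409.5 353.2
reel 550.5 362.6
NL 536.1 -171.8
NR 536.4 28.2
FL 631.1 -171.8
477.3977728050333 -147.17718953966252
```

>>> {"method": "apply_moves", "body": {"deltas": "0.042 -0.013 0.0075 0.04; 0.084 -0.026 0.015 0.08; 0.126 -0.039 0.0225 0.12; 0.168 -0.052 0.03 0.16; 0.21 -0.065 0.0375 0.2; 0.252 -0.078 0.045 0.24; 0.294 -0.091 0.0525 0.28; 0.336 -0.104 0.06 0.32", "claw": 0.088}}

```text
time: 1.1
ee_pos: [474.0, -256.4, 139.8]
tool_rot: [[0.997, 0.077, -0.0], [0.077, -0.997, 0.0], [-0.0, -0.0, -1.0]]
contact_force: [-0.6, -1.1, 0.4]
width: 88.6
finger_force: 0.0
```

>>> {"method": "apply_moves", "body": {"deltas": "0.04 -0.028 0.01 0; 0.08 -0.056 0.025 0; 0.121 -0.085 0.045 0; 0.121 -0.085 0.075 0; 0.121 -0.085 0.105 0; 0.121 -0.085 0.125 0; 0.121 -0.085 0.132 0; 0.121 -0.085 0.132 0"}}

```text
time: 2.1
ee_pos: [587.0, -163.3, 8.2]
tool_rot: [[0.997, 0.079, -0.0], [0.079, -0.997, 0.0], [-0.0, -0.0, -1.0]]
contact_force: [0.3, -0.5, -0.6]
width: 88.1
finger_force: 0.0
```

>>> {"method": "apply_moves", "body": {"deltas": "0 0 0 0; 0 0 0 0; 0 0 0 0; 0 0 0 0; 0 0 0 0; 0 0 0 0; 0 0 0 0; 0 0 0 0", "claw": 0.03, "grip_force": 15}}

```text
time: 3.1
ee_pos: [587.0, -163.2, 8.2]
tool_rot: [[0.997, 0.079, -0.0], [0.079, -0.997, 0.0], [-0.0, -0.0, -1.0]]
contact_force: [-0.8, 0.0, 0.6]
width: 30.1
finger_force: 0.0
```

```bash
python3 - <<'E'
from h import *
a=viewer.grab_frame('top')[:,:,::-1];b=viewer.grab_frame('side')[:,:,::-1]
cv2.imwrite('pics/d.png',np.vstack([cv2.resize(a[140:265,300:500],None,fx=3,fy=2.4),cv2.resize(b[100:225,230:430],None,fx=3,fy=2.4)]))
E
```

```text
(no output)
```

View pics/d.png

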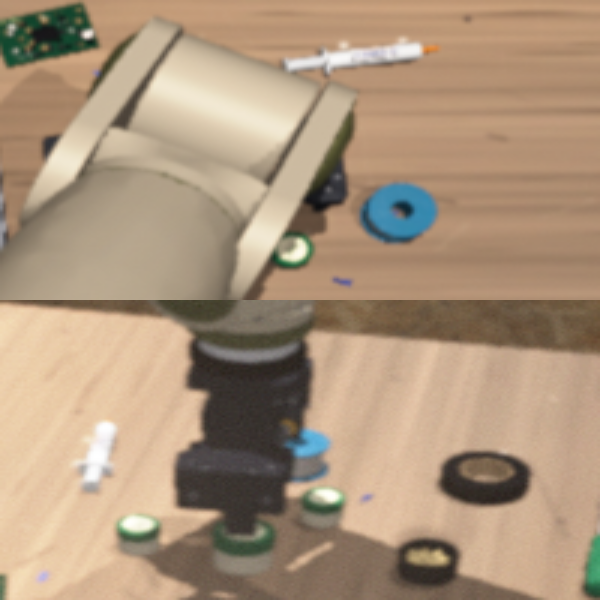

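```bash
python3 - <<'E'
from h import *
s=manip.observe();print(s['ee_pos'],s['width'],s['finger_force'],s['contact_force'],s['qpos'])
for z in(8,34,60):
  for dy in (-22,0,22):
    p=proj('side',(587,-163.2+dy,z));print(z,dy,p.round(1),'in pic',((p-[230,100])*[3,2.4]+[0,300]).round())
b=viewer.grab_frame('side')[:,:,::-1]
cv2.imwrite('pics/e.png',cv2.resize(b[130:220,260:360],None,fx=6,fy=6,interpolation=2))
E
```

```text
[ 587.04636004 -163.26454605    8.21467128] 29.92601957655921 0.0 [-0.04387049 -0.7696055  -0.23005985] [-2.65448809e+01  3.98924884e+01  8.20604917e+01 -8.70339125e-04
  5.80460066e+01  5.89415469e+01]
8 -22 [312.  200.4] in pic [246. 541.]
8 0 [309.9 206.4] in pic [240. 555.]
8 22 [307.8 212.5] in pic [233. 570.]
34 -22 [312.2 190.1] in pic [247. 516.]
34 0 [310.1 196.1] in pic [240. 531.]
34 22 [307.9 202.2] in pic [234. 545.]
60 -22 [312.4 179.7] in pic [247. 491.]
60 0 [310.3 185.5] in pic [241. 505.]
60 22 [308.1 191.6] in pic [234. 520.]
```

View pics/e.png

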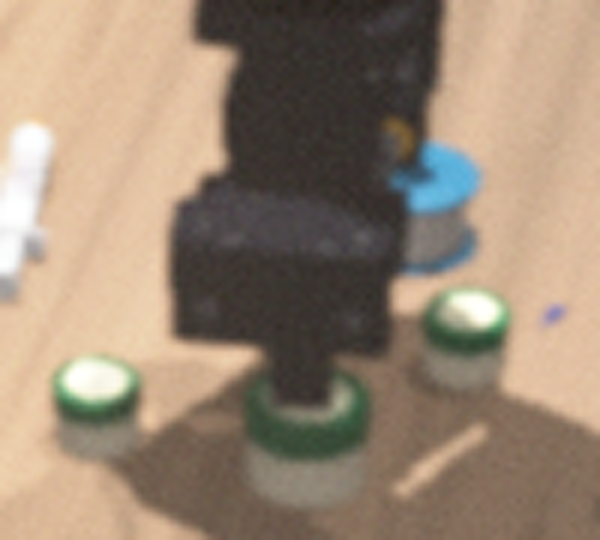

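The side crop shows the finger end near row 197, on or above the lid, which doesn't fit a tip at z=8. I'll raise and open the gripper, then look again before trusting the tip height.

>>> {"method": "apply_moves", "body": {"deltas": "0 0 -0.02 0; 0 0 -0.04 0; 0 0 -0.06 0; 0 0 -0.08 0; 0 0 -0.08 0; 0 0 -0.08 0; 0 0 -0.08 0; 0 0 -0.08 0"}}

```text
time: 4.25
ee_pos: [586.8, -163.1, 87.6]
tool_rot: [[0.997, 0.079, -0.001], [0.079, -0.997, 0.0], [-0.001, -0.0, -1.0]]
contact_force: [-0.2, 0.4, 0.2]
width: 29.9
finger_force: 0.0
```

```bash
python3 - <<'E'
from h import *
s=manip.observe();print(s['ee_pos'],s['width'])
for z in(88,152):
  for dy in (-93,-15,0,32,93):
    p=proj('side',(587,-163.2+dy,z));print(z,dy,p.round(1),'in pic',((p-[240,100])*5).round())
b=viewer.grab_frame('side')[:,:,::-1]
cv2.imwrite('pics/f.png',cv2.resize(b[100:220,240:400],None,fx=5,fy=5,interpolation=2))
E
```

```text
[ 586.81847726 -163.14538645   87.61859072] 29.854699823427058
88 -93 [319.3 150.4] in pic [396. 252.]
88 -15 [312.  169.9] in pic [360. 349.]
88 0 [310.5 173.8] in pic [352. 369.]
88 32 [307.2 182.6] in pic [336. 413.]
88 93 [300.6 200.2] in pic [303. 501.]
152 -93 [320.  123.2] in pic [400. 116.]
152 -15 [312.5 142. ] in pic [362. 210.]
152 0 [310.9 145.9] in pic [355. 229.]
152 32 [307.6 154.3] in pic [338. 272.]
152 93 [300.7 171.4] in pic [304. 357.]
```

View pics/f.png

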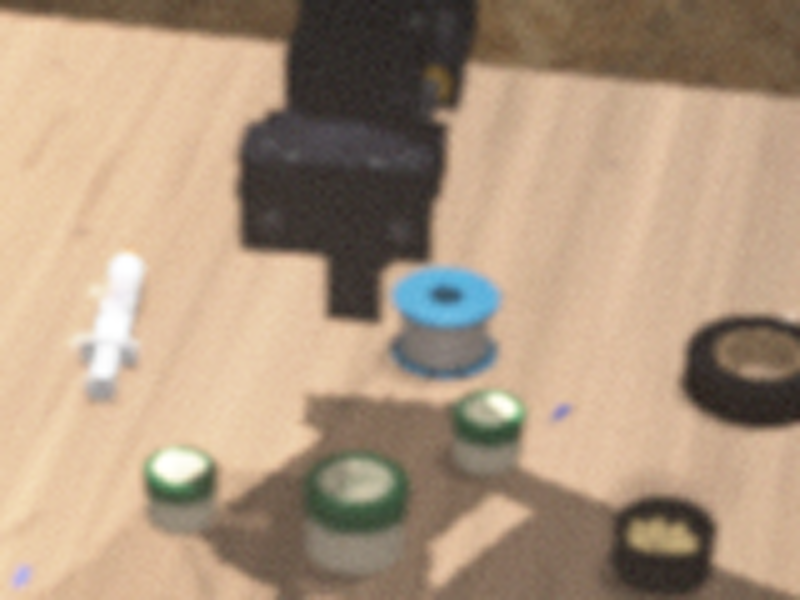

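The tip shows at side row ≈164, col ≈353/5+240=310.6, but the reported pose projects to row ≈182. So the reported tip is wrong somehow. I'll measure the tip's true offset from a second arm position using parallax.

>>> {"method": "apply_moves", "body": {"deltas": "-0.004 -0.046 0 0; -0.008 -0.092 0 0; -0.012 -0.138 0 0; -0.016 -0.184 0 0; -0.02 -0.23 0 0; -0.024 -0.276 0 0; -0.028 -0.322 0 0; -0.032 -0.322 0 0"}}

```text
time: 5.3
ee_pos: [529.1, 157.6, 88.1]
tool_rot: [[0.997, 0.082, -0.0], [0.082, -0.997, 0.0], [-0.0, -0.0, -1.0]]
contact_force: [-0.3, -0.5, -0.3]
width: 30.2
finger_force: 0.0
```

```bash
python3 - <<'E'
from h import *
s=manip.observe();print(s['ee_pos'],s['width']);E=s['ee_pos']
for dz in(0,64):
  for dy in (0,32,93):
    p=proj('side',E+[0,dy,dz]);print(dz,dy,p.round(1))
b=viewer.grab_frame('side')[:,:,::-1]
cv2.imwrite('pics/g.png',b);cv2.imwrite('pics/g2.png',np.hstack([cv2.resize(viewer.grab_frame('top')[100:320,80:340,::-1],(400,338)),cv2.resize(b[150:350,200:400],(400,400))[:338]]))
E
```

```text
[529.09261738 157.56619567  88.10465201] 30.246184921431468
0 0 [305.9 286. ]
0 32 [301.6 299.9]
0 93 [292.8 328.7]
64 0 [306.2 255.1]
64 32 [301.8 268.8]
64 93 [292.7 297.1]
```

View pics/g.png

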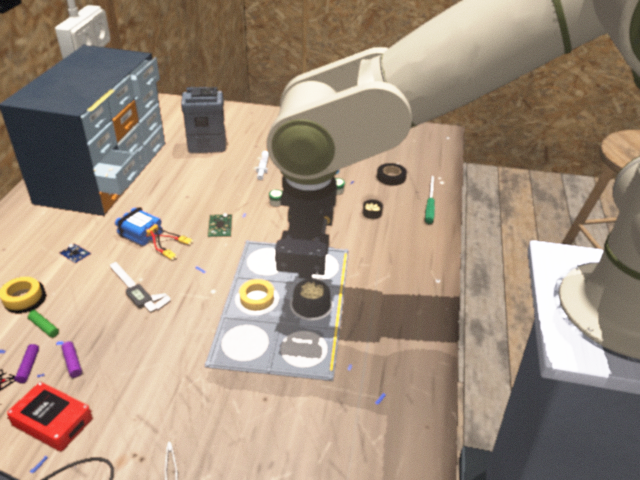

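```bash
python3 - <<'E'
from h import *
from scipy.optimize import least_squares
b=cv2.imread('pics/g.png');g=cv2.cvtColor(b,cv2.COLOR_BGR2GRAY)
for r in range(262,284,2): print(r,g[r,292:336:2])
cv2.imwrite('pics/g3.png',cv2.resize(b[220:300,260:360],None,fx=6,fy=6,interpolation=2))
E1=np.array([586.9,-163.1,88]);E2=np.array([529.1,157.6,88])
for p2 in((312,275),(314,275),(312,277)):
    f=least_squares(lambda o:np.r_[proj('side',E1+o)-[310.6,163.8],proj('side',E2+o)-p2],[0,0,0]);print(p2,f.x.round(1),f.fun.round(2))
E
```

```text
262 [ 71  72  68  65  71  69  69  69  68  66  67  64  69  67  70  63 104 252
 255 255 255 255]
264 [ 71  69  73  71  69  67  65  64  69  69  69  65  69  67  63  64 117 254
 255 255 255 255]
266 [ 72  67  69  72  69  66  66  65  69  66  67  71  77  75  68  63 123 255
 255 255 255 255]
268 [ 71  72  70  73  70  69  68  66  69  67  73  75  82  83  71  63 125 255
 255 255 255 255]
270 [ 76  71  67  68  71  68  70  65  67  67  68  65  76  72  65  62 142 255
 255 255 255 255]
272 [119 110 109  85  71  71  69  66  66  61  70  62 102  87  57  58 161 255
 255 255 255 255]
274 [196 202 191 122  70  68  69  63  67  64 154 206 195 174 136 112 206 255
 255 255 255 249]
276 [203 193 150 107  77  65  66  71  71  75 230 255 254 255 252 255 255 255
 255 254 239 214]
278 [206 175 127 119 104  99  83  72  69  66 113 167 197 223 213 231 244 240
 237 210 205 209]
280 [185 139 126 124 116  99  79  72  70  67  70  74  78  93 114 130 130 122
 125 131 182 211]
282 [122 124 126 112  81  75  69  90 110  93  91  90  63  61  62  75 100 120
 123 134 188 207]
(312, 275) [-5.3 -2.4 22.6] [ 2.97  0.11 -2.35 -0.08]
(314, 275) [-7.2 -3.1 22.3] [ 3.94  0.13 -3.12 -0.1 ]
(312, 277) [-8.2 12.  31.8] [ 3.01  0.11 -2.37 -0.08]
```

View pics/g3.png

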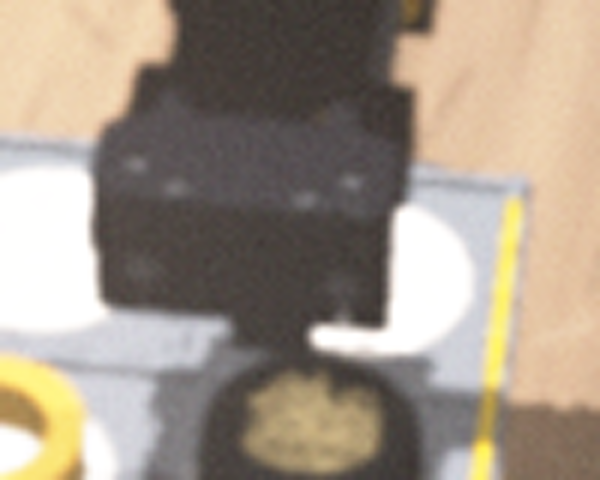

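```bash
python3 - <<'E'
from h import *
from scipy.optimize import least_squares
E1=np.array([586.9,-163.1,88]);E2=np.array([529.1,157.6,88])
def sol(a,b):
    f=least_squares(lambda o:np.r_[proj('side',E1+o)-a,proj('side',E2+o)-b],[0,0,0]);print(f.x.round(1),f.fun.round(2))
c1=lambda u,v:(240+u/5,100+v/5);c2=lambda u,v:(260+u/6,220+v/6)
sol(c1(242,245),c2(100,303));sol(c1(430,258),c2(385,328));sol(c1(336,252),c2(242,316))
b=cv2.imread('pics/f.png');g=cv2.cvtColor(b,cv2.COLOR_BGR2GRAY)
for r in range(230,335,7): print(r,g[r,230:460:8])
E
```

```text
[ 23.9  87.2 104.4] [ 0.11  0.01 -0.08 -0.01]
[-42.4  81.8 104.7] [-0.52 -0.    0.4   0.  ]
[ -9.3  84.6 104.4] [-0.24 -0.01  0.18  0.01]
230 [189 137  68  53  61  61  60  54  54  56  57  52  53  54  59  54  49  56
  54  51  63  72  65  55  52 112 179 186 191]
237 [188 147  74  51  55  59  58  53  58  57  55  48  54  54  52  55  52  51
  52  51  63  70  65  54  53 112 179 193 187]
244 [190 159  92  68  67  65  59  58  54  57  50  54  56  55  59  51  55  57
  53  51  50  58  55  53  52 110 180 190 190]
251 [193 183 154 139 123 121 117 110 109  99  85  80  59  53  53  55  53  56
  54  52  54  55  49  51  54 113 182 192 189]
258 [197 203 205 194 192 193 196 198 196 183 176 153 103  59  54  50  54  53
  54  56  69  86  82  76  74 126 184 192 188]
265 [200 200 205 202 196 202 208 209 209 207 205 189 130  61  52  57  51  54
  51  70 121 156 155 147 148 161 180 186 180]
272 [204 203 204 201 200 204 207 208 207 206 199 191 130  60  58  56  52  56
  66 116 171 183 181 175 168 167 169 165 168]
279 [202 207 203 197 202 204 208 208 210 204 202 193 131  63  54  57  53  53
  65 134 185 183 172 163
[... 182 characters left out ...]
205 202 204 188 135  59  57  58  56  55
  68 133 174 164 161 163 159 128  86  83  91]
300 [205 204 200 204 209 210 210 206 205 201 202 190 133  62  55  59  55  50
  67 134 177 163 163 162 159 141 109  98 105]
307 [203 202 202 204 212 209 208 206 205 202 204 192 133  58  56  55  53  55
  66 140 180 166 158 162 167 160 155 150 154]
314 [206 202 203 208 209 210 210 206 202 202 199 194 139  81  74  65  66  58
  69 143 191 169 134 144 162 166 166 173 169]
321 [205 201 207 208 209 212 206 206 203 203 202 199 180 163 148 139 125 113
 109 158 198 171 127 122 133 144 159 160 158]
328 [202 202 206 210 212 208 210 204 202 204 201 200 198 202 199 200 192 178
 180 187 195 166 127 110 117 117 125 128 125]
```

Solving the two views puts the real gripper about 40 mm higher than reported: body underside at +104 against a nominal +64, and the tip at about +38. It's also about 8 mm nearer in x. So I'll command lower to suit, and go back to the jar.

>>> {"method": "apply_moves", "body": {"deltas": "0.005 0.046 0 0; 0.01 0.092 0 0; 0.015 0.138 0 0; 0.02 0.184 0 0; 0.025 0.23 0 0; 0.03 0.276 0 0; 0.04 0.32 0 0; 0.04 0.32 0 0", "claw": 0.088}}

```text
time: 6.4
ee_pos: [594.6, -164.8, 87.8]
tool_rot: [[0.997, 0.074, 0.0], [0.074, -0.997, -0.001], [0.0, 0.001, -1.0]]
contact_force: [-0.1, 1.3, 0.3]
width: 88.0
finger_force: 0.0
```

>>> {"method": "apply_moves", "body": {"deltas": "0 0 0.02 0; 0 0 0.04 0; 0 0 0.06 0; 0 0 0.08 0; 0 0 0.09 0; 0 0 0.1 0; 0 0 0.105 0; 0 0 0.105 0"}}

```text
time: 7.4
ee_pos: [594.8, -160.6, -16.8]
tool_rot: [[0.997, 0.079, -0.0], [0.079, -0.997, 0.0], [-0.0, -0.0, -1.0]]
contact_force: [-0.3, -0.5, 0.2]
width: 87.9
finger_force: 0.0
```

```bash
python3 - <<'E'
from h import *
s=manip.observe();print(s['ee_pos'],s['width'])
b=viewer.grab_frame('side')[:,:,::-1]
s=manip.observe();print(s['ee_pos'],s['contact_force'])
cv2.imwrite('pics/i.png',cv2.resize(b[130:220,260:360],None,fx=6,fy=6,interpolation=2))
E
```

```text
[ 594.8434145  -160.6157528   -16.77467613] 87.89149355258931
[ 595.01472458 -160.67407266  -16.49353113] [0.47722492 0.21033626 0.85635183]
```

View pics/i.png

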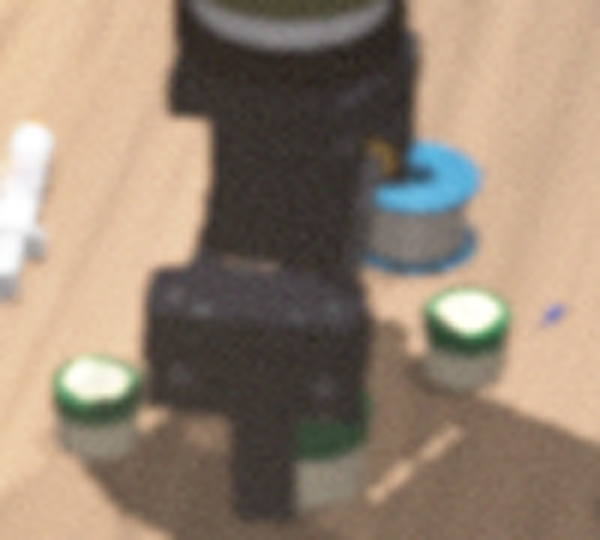

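The near finger is now centred in x on the jar (tip at col 304, row 216). The tip still stands about 24–28 mm up with no contact, so I lower 16 mm more and close.

>>> {"method": "apply_moves", "body": {"deltas": "0 0 0.006 0; 0 0 0.01 0; 0 0 0.014 0; 0 0 0.016 0; 0 0 0.016 0; 0 0 0.016 0; 0 0 0.016 0; 0 0 0.016 0"}}

```text
time: 8.45
ee_pos: [594.9, -160.6, -32.7]
tool_rot: [[0.997, 0.079, 0.0], [0.079, -0.997, -0.0], [0.0, 0.0, -1.0]]
contact_force: [0.6, -0.9, -0.0]
width: 88.2
finger_force: 0.0
```

>>> {"method": "apply_moves", "body": {"deltas": "0 0 0 0; 0 0 0 0; 0 0 0 0; 0 0 0 0; 0 0 0 0; 0 0 0 0; 0 0 0 0; 0 0 0 0", "claw": 0.03, "grip_force": 15}}

```text
time: 9.45
ee_pos: [594.9, -160.6, -32.7]
tool_rot: [[0.997, 0.079, 0.0], [0.079, -0.997, -0.0], [0.0, 0.0, -1.0]]
contact_force: [0.7, -0.8, -0.1]
width: 41.5
finger_force: 15.0
```

>>> {"method": "apply_moves", "body": {"deltas": "0 0 -0.01 0; 0 0 -0.03 0; 0 0 -0.05 0; 0 0 -0.07 0; 0 0 -0.09 0; 0 0 -0.1 0; 0 0 -0.1 0; 0 0 -0.1 0"}}

```text
time: 10.45
ee_pos: [594.5, -160.4, 66.6]
tool_rot: [[0.997, 0.079, -0.001], [0.079, -0.997, 0.001], [-0.001, -0.001, -1.0]]
contact_force: [-0.3, -0.3, -0.5]
width: 41.3
finger_force: 15.0
```

```bash
python3 - <<'E'
from h import *
b=viewer.grab_frame('side')[:,:,::-1].copy();cv2.imwrite('pics/j.png',b)
s=manip.observe();print(s['ee_pos'],s['width'],s['finger_force'],s['contact_force'])
for o in blobs(b,(40,60,20),(90,255,255),(255,120,360,220),10):print(o)
for z in (100,117,134):print(z,proj('side',(587,-163,z)))
E
```

```text
[ 594.4683766  -160.42841528   66.45140835] 41.66849174735696 15.000003094319254 [ 0.48700028  0.3789253  -1.01571325]
(array([337.93272171, 184.88073394]), 54.5, array([337.9, 182.8]), array([ 9.1, 11.8]))
(array([274.60215054, 196.43727599]), 46.5, array([275.4, 193.7]), array([10.1, 13. ]))
100 [310.54007213 168.79618011]
117 [310.66020924 161.45552735]
134 [310.78243464 153.98539375]
```

The jar left its spot and the grip holds 15 N at 41.5 mm. Carrying it to the near-left compartment.

>>> {"method": "apply_moves", "body": {"deltas": "-0.005 -0.05 0 0; -0.01 -0.1 0 0; -0.015 -0.15 0 0; -0.02 -0.2 0 0; -0.025 -0.25 0 0; -0.03 -0.3 0 0; -0.035 -0.35 0 0; -0.036 -0.383 0 0"}}

```text
time: 11.5
ee_pos: [527.8, 220.3, 66.6]
tool_rot: [[0.997, 0.08, -0.001], [0.08, -0.997, -0.0], [-0.001, -0.0, -1.0]]
contact_force: [-0.7, -0.4, -0.7]
width: 41.7
finger_force: 15.0
```

>>> {"method": "apply_moves", "body": {"deltas": "0 0 0.02 0; 0 0 0.04 0; 0 0 0.06 0; 0 0 0.08 0; 0 0 0.088 0; 0 0 0.088 0; 0 0 0.088 0; 0 0 0.088 0"}}

```text
time: 12.5
ee_pos: [529.2, 218.4, -20.1]
tool_rot: [[0.997, 0.079, 0.001], [0.079, -0.997, 0.0], [0.001, -0.0, -1.0]]
contact_force: [-0.0, -0.1, -0.6]
width: 41.5
finger_force: 15.0
```

```bash
python3 - <<'E'
from h import *
b=viewer.grab_frame('side')[:,:,::-1].copy();cv2.imwrite('pics/k.png',b)
s=manip.observe();print(s['ee_pos'],s['width'],s['finger_force'],s['contact_force'])
for z in (4,14,38):print(z,proj('side',(521,213.3,z)))
t=viewer.grab_frame('top')[:,:,::-1]
cv2.imwrite('pics/k2.png',np.hstack([cv2.resize(b[240:380,230:370],(560,560),interpolation=2)]))
E
```

```text
[529.12393808 218.42591865 -20.22482366] 41.2197825436612 14.99991449934896 [-0.40606229 -0.83330615 -0.95570856]
4 [303.13340205 349.10909471]
14 [303.17695485 344.84279775]
38 [303.28343446 334.39445007]
```

View pics/k2.png

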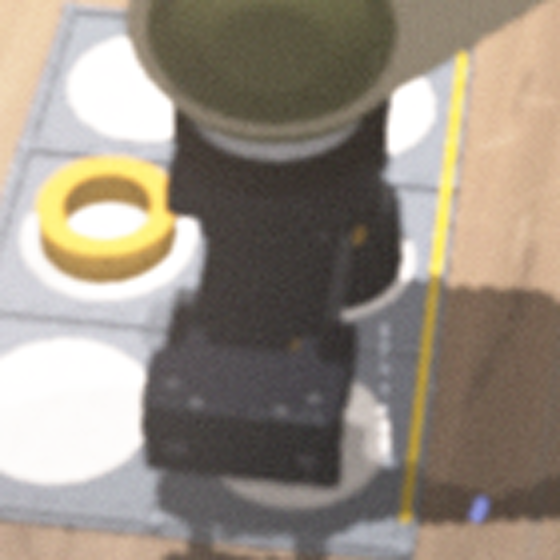

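The jar is hidden behind the body at the near-left disc (303,349), so I lower it by feel.

>>> {"method": "apply_moves", "body": {"deltas": "0 0 0.003 0; 0 0 0.005 0; 0 0 0.007 0; 0 0 0.008 0; 0 0 0.008 0; 0 0 0.008 0; 0 0 0.008 0; 0 0 0.008 0"}}

```text
time: 13.6
ee_pos: [528.9, 218.4, -28.8]
tool_rot: [[0.997, 0.079, 0.0], [0.079, -0.997, 0.0], [0.0, -0.0, -1.0]]
contact_force: [0.0, -0.8, 0.5]
width: 41.4
finger_force: 15.0
```

>>> {"method": "apply_moves", "body": {"deltas": "0 0 0.0005 0; 0 0 0.001 0; 0 0 0.0015 0; 0 0 0.0015 0; 0 0 0.0015 0; 0 0 0.0015 0; 0 0 0.0015 0; 0 0 0.0015 0"}}

```text
time: 14.6
ee_pos: [529.0, 218.4, -29.0]
tool_rot: [[0.997, 0.079, 0.001], [0.079, -0.997, -0.0], [0.001, 0.0, -1.0]]
contact_force: [-5.7, -1.6, 12.3]
width: 41.8
finger_force: 15.0
```

Contact at −29, as expected. Release, rise and measure.

>>> {"method": "apply_moves", "body": {"deltas": "0 0 -0.001 0; 0 0 -0.001 0; 0 0 -0.001 0; 0 0 -0.001 0; 0 0 -0.001 0; 0 0 -0.001 0; 0 0 -0.001 0; 0 0 -0.001 0", "claw": 0.06}}

```text
time: 15.6
ee_pos: [528.8, 218.4, -29.3]
tool_rot: [[0.997, 0.079, 0.0], [0.079, -0.997, 0.0], [0.0, -0.0, -1.0]]
contact_force: [-0.5, 0.2, -0.4]
width: 60.1
finger_force: 0.0
```

>>> {"method": "apply_moves", "body": {"deltas": "0 0 -0.02 0; 0 0 -0.05 0; 0 0 -0.09 0; 0 0.04 -0.1 0; 0 0.09 -0.1 0; 0 0.14 -0.1 0; 0 0.19 -0.1 0; 0 0.2 -0.1 0"}}

```text
time: 16.6
ee_pos: [544.7, 16.6, 70.8]
tool_rot: [[0.997, 0.075, 0.0], [0.075, -0.997, -0.0], [0.0, 0.0, -1.0]]
contact_force: [0.2, 0.3, -0.3]
width: 59.8
finger_force: 0.0
```

```bash
python3 - <<'E'
from h import *
a=viewer.grab_frame('top')[:,:,::-1].copy();b=viewer.grab_frame('side')[:,:,::-1].copy();cv2.imwrite('pics/l1.png',a);cv2.imwrite('pics/l2.png',b)
s=manip.observe();print(s['ee_pos'],s['width'],s['contact_force'])
for o in blobs(a,(40,60,20),(90,255,255),(150,230,210,290),10):print('top',o,onz('top',o[0],30))
for o in blobs(b,(40,60,20),(90,255,255),(270,310,340,380),10):print('side',o)
cv2.imwrite('pics/l.png',np.hstack([cv2.resize(a[180:300,150:310],(400,300)),cv2.resize(b[240:380,210:360],(400,373))[:300]]))
E
```

```text
[544.58570069  18.49771338  70.69618076] 59.89020891446483 [ 0.10405542  0.17843445 -0.64220383]
top (array([177.22168803, 256.35950855]), 312.0, array([177.3, 256.3]), array([19. , 20.5])) [520.9871935  220.34194736  30.        ]
side (array([303.28327772, 337.97515758]), 449.5, array([303.2, 338. ]), array([21.8, 25.5]))
```

```bash
python3 - <<'E'
from h import *
a=cv2.imread('pics/l1.png');b=cv2.imread('pics/l2.png')
from h import blobs
g=lambda im,bx:[o for o in blobs(im,(40,60,20),(90,255,255),bx,10)][0]
# top of lid: white label inside green
W=lambda im,bx:[ (o[0].round(1),o[1],o[2]) for o in blobs(im,(0,0,200),(179,60,255),bx,15)]
print(W(a,(166,245,188,268)),W(b,(290,325,316,350)))
w1=W(a,(170,249,184,263))[0][2];w2=W(b,(293,328,313,342))[0][2];print(tri(w1,w2),onz('top',w1,38))
print(tri((177.3,256.3),(303.2,338)))
E
```

```text
[(array([176.5, 255.9]), 165.5, array([176.6, 255.8])), (array([175.9, 248. ]), 126.0, array([176. , 248.5])), (array([169.7, 264.5]), 42.0, array([171.2, 263.8]))] [(array([303. , 336.7]), 264.5, array([303. , 336.6]))]
(array([520.70154931, 218.61600289,  41.26928043]), np.float64(0.09674323350227575)) [521.28890599 219.51237338  38.        ]
(array([520.07478858, 218.60916874,  35.77248632]), np.float64(0.1857735508906673))
```

View pics/l.png

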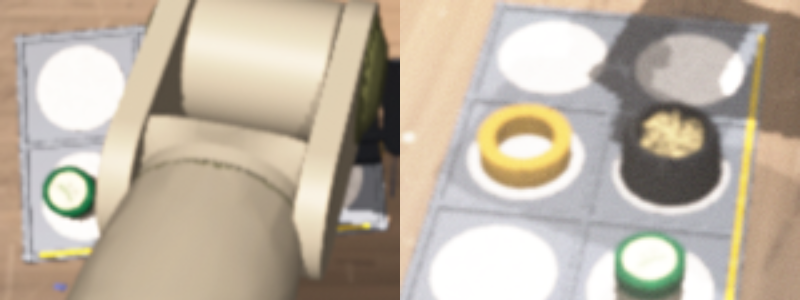

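The jar stands upright at (521, 219), about 5.5 mm too far left of its disc centre. I'll regrasp and shift it.

>>> {"method": "apply_moves", "body": {"deltas": "0 -0.05 0 0; 0 -0.1 0 0; 0 -0.15 0 0; 0 -0.19 0.01 0; 0 -0.2 0.03 0; 0 -0.2 0.06 0; 0 -0.2 0.09 0; 0 -0.2 0.1 0"}}

```text
time: 17.7
ee_pos: [527.3, 219.6, -30.7]
tool_rot: [[0.997, 0.08, -0.003], [0.08, -0.997, -0.0], [-0.003, 0.0, -1.0]]
contact_force: [0.2, 0.9, -0.7]
width: 59.7
finger_force: 0.0
```

>>> {"method": "apply_moves", "body": {"deltas": "0 0 0 0; 0 0 0 0; 0 0 0 0; 0 0 0 0; 0 0 0 0; 0 0 -0.003 0; 0 0 -0.004 0; 0 0 -0.004 0", "claw": 0.03}}

```text
time: 18.7
ee_pos: [528.7, 218.3, -25.3]
tool_rot: [[0.997, 0.079, -0.0], [0.079, -0.997, -0.0], [-0.0, 0.0, -1.0]]
contact_force: [-0.7, -0.1, -1.3]
width: 41.6
finger_force: 15.0
```

>>> {"method": "apply_moves", "body": {"deltas": "0 0.002 0 0; 0 0.004 0 0; 0 0.0055 0 0; 0 0.0055 0 0; 0 0.0055 0.003 0; 0 0.0055 0.0045 0; 0 0.0055 0.0045 0; 0 0.0055 0.0045 0"}}

```text
time: 19.7
ee_pos: [529.6, 212.9, -28.4]
tool_rot: [[0.997, 0.079, 0.001], [0.079, -0.997, -0.0], [0.001, 0.0, -1.0]]
contact_force: [-4.5, -1.6, 13.3]
width: 41.6
finger_force: 15.0
```

>>> {"method": "apply_moves", "body": {"deltas": "0 0 0 0; 0 0 0 0; 0 0 0 0; 0 0 0 0; 0 0 0 0; 0 0 -0.02 0; 0 0 -0.06 0; 0 0 -0.1 0", "claw": 0.06}}

```text
time: 20.7
ee_pos: [529.1, 212.8, 71.3]
tool_rot: [[0.997, 0.079, -0.0], [0.079, -0.997, -0.0], [-0.0, 0.0, -1.0]]
contact_force: [0.6, 1.1, 0.0]
width: 60.0
finger_force: 0.0
```

>>> {"method": "apply_moves", "body": {"deltas": "-0.012 0.05 0 0; -0.024 0.1 0 0; -0.036 0.15 0 0; -0.048 0.2 0 0; -0.06 0.25 0 0; -0.072 0.3 0 0; -0.084 0.35 0 0; -0.0915 0.3825 0 0", "claw": 0.08}}

```text
time: 21.7
ee_pos: [467.6, -177.8, 70.3]
tool_rot: [[0.997, 0.077, 0.0], [0.077, -0.997, -0.0], [0.0, 0.0, -1.0]]
contact_force: [0.9, -0.4, -0.5]
width: 80.2
finger_force: 0.0
```

>>> {"method": "apply_moves", "body": {"deltas": "0 0 0.02 0; 0 0 0.04 0; 0 0 0.06 0; 0 0 0.08 0; 0 0 0.095 0; 0 0 0.105 0; 0 0 0.105 0; 0 0 0.105 0"}}

```text
time: 22.7
ee_pos: [468.5, -175.8, -34.3]
tool_rot: [[0.997, 0.079, 0.001], [0.079, -0.997, -0.0], [0.001, 0.001, -1.0]]
contact_force: [0.9, -0.3, -0.1]
width: 80.1
finger_force: 0.0
```

```bash
python3 - <<'E'
from h import *
b=viewer.grab_frame('side')[:,:,::-1].copy();a=viewer.grab_frame('top')[:,:,::-1].copy();cv2.imwrite('pics/m.png',b)
s=manip.observe();print(s['ee_pos'],s['contact_force'])
w=[o[2] for o in blobs(b,(0,0,200),(179,60,255),(293,330,316,346),15)];print(w)
o=[o for o in blobs(a,(40,60,20),(90,255,255),(150,230,210,290),10)];print([ (x[2],x[1]) for x in o])
wa=[x[2] for x in blobs(a,(0,0,200),(179,60,255),(172,247,188,264),15)];print(wa)
if w and wa:print(tri(wa[0],w[0]))
E
```

```text
[ 468.47629952 -175.83803955  -34.2436245 ] [0.65225462 0.09242107 0.26227273]
[array([303.6, 335.4])]
[(array([180.3, 256.5]), 309.0)]
[array([179.1, 255.5])]
(array([520.88961671, 214.50873343,  37.29010871]), np.float64(1.3296579162298465))
```

The jar is now at about (521, 214), centred on its disc. Next, grip the tip pot.

>>> {"method": "apply_moves", "body": {"deltas": "0 0 0 0; 0 0 0 0; 0 0 0 0; 0 0 0 0; 0 0 0 0; 0 0 0 0; 0 0 0 0; 0 0 0 0", "claw": 0.03}}

```text
time: 23.8
ee_pos: [468.1, -175.7, -34.8]
tool_rot: [[0.997, 0.079, 0.0], [0.079, -0.997, -0.0], [0.0, 0.0, -1.0]]
contact_force: [0.1, -0.6, 0.7]
width: 39.8
finger_force: 15.0
```

>>> {"method": "apply_moves", "body": {"deltas": "0 0 -0.01 0; 0 0 -0.03 0; 0 0 -0.05 0; 0 0 -0.07 0; 0 0 -0.09 0; 0 0 -0.1 0; 0 0 -0.1 0; 0 0 -0.1 0"}}

```text
time: 24.8
ee_pos: [467.8, -175.4, 64.6]
tool_rot: [[0.997, 0.079, -0.001], [0.079, -0.997, 0.001], [-0.001, -0.001, -1.0]]
contact_force: [-0.2, -0.2, -1.0]
width: 39.9
finger_force: 15.0
```

>>> {"method": "apply_moves", "body": {"deltas": "0.018 -0.036 0 0; 0.036 -0.072 0 0; 0.054 -0.108 0 0; 0.072 -0.144 0 0; 0.0917 -0.1825 0 0; 0.0917 -0.1825 0.01 0; 0.0917 -0.1825 0.03 0; 0.0917 -0.1825 0.05 0"}}

```text
time: 25.8
ee_pos: [544.4, 12.8, 13.7]
tool_rot: [[0.997, 0.078, -0.002], [0.078, -0.997, 0.0], [-0.002, -0.0, -1.0]]
contact_force: [0.9, 0.3, 0.2]
width: 39.9
finger_force: 15.0
```

>>> {"method": "apply_moves", "body": {"deltas": "0 0 0.02 0; 0 0 0.035 0; 0 0 0.042 0; 0 0 0.044 0; 0 0 0.045 0; 0 0 0.046 0; 0 0 0.0465 0; 0 0 0.0465 0"}}

```text
time: 26.8
ee_pos: [545.4, 13.5, -30.8]
tool_rot: [[0.997, 0.079, 0.001], [0.079, -0.997, -0.0], [0.001, 0.0, -1.0]]
contact_force: [-1.5, 0.6, 5.3]
width: 40.3
finger_force: 15.1
```

Gentle contact. Release, rise and move to the black tape.

>>> {"method": "apply_moves", "body": {"deltas": "0 0 0 0; 0 0 0 0; 0 0 0 0; 0 0 0 0; 0 0 0 0; 0 0 -0.02 0; 0 0 -0.06 0; 0 0 -0.1 0", "claw": 0.06}}

```text
time: 27.8
ee_pos: [545.0, 13.5, 69.8]
tool_rot: [[0.997, 0.079, -0.0], [0.079, -0.997, 0.0], [-0.0, -0.0, -1.0]]
contact_force: [0.1, -0.4, 0.3]
width: 59.9
finger_force: 0.0
```

>>> {"method": "apply_moves", "body": {"deltas": "-0.018 0.046 0 0; -0.036 0.092 0 0; -0.054 0.138 0 0; -0.072 0.184 0 0; -0.09 0.23 0 0; -0.108 0.276 0 0; -0.1265 0.3245 0 0; -0.1265 0.3245 0 0", "claw": 0.088}}

```text
time: 28.8
ee_pos: [443.6, -322.6, 68.6]
tool_rot: [[0.997, 0.075, 0.0], [0.075, -0.997, -0.001], [0.0, 0.001, -1.0]]
contact_force: [0.5, 0.7, -0.8]
width: 87.6
finger_force: 0.0
```

```bash
python3 - <<'E'
from h import *
b=viewer.grab_frame('side')[:,:,::-1].copy();a=viewer.grab_frame('top')[:,:,::-1].copy();cv2.imwrite('pics/n1.png',a);cv2.imwrite('pics/n2.png',b)
s=manip.observe();print(s['ee_pos'],s['contact_force'])
for nm,im,bx in(('top',a,(256,228,302,275)),('side',b,(295,247,343,284))):
    for o in blobs(cv2.GaussianBlur(im,(3,3),0),(0,0,0),(179,255,95),bx,30):print(nm,o)
cv2.imwrite('pics/n.png',np.hstack([cv2.resize(a[180:300,150:310],(400,300)),cv2.resize(b[240:380,210:360],(400,373))[:300]]))
E
```

```text
[ 444.49382961 -319.49675488   68.49354182] [0.2247243  0.14975061 0.65231859]
side (array([317.5       , 266.77536232]), 92.0, array([317.5, 267.1]), array([ 6.1, 20.2]))
side (array([320.17045455, 253.41666667]), 44.0, array([320. , 253.9]), array([ 5. , 12.8]))
```

View pics/n.png

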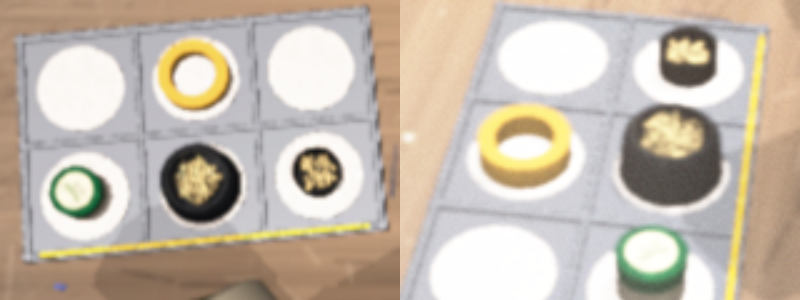

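The tip pot is centred on the near-right disc (top ≈(277,249)) and the jar on the near-left one. Now the black tape.

>>> {"method": "apply_moves", "body": {"deltas": "0 0 0.02 0; 0 0 0.04 0; 0 0 0.06 0; 0 0 0.08 0; 0 0 0.095 0; 0 0 0.103 0; 0 0 0.103 0; 0 0 0.103 0"}}

```text
time: 29.9
ee_pos: [445.0, -320.2, -33.7]
tool_rot: [[0.997, 0.079, 0.001], [0.079, -0.997, -0.001], [0.001, 0.001, -1.0]]
contact_force: [0.0, -0.4, 0.1]
width: 88.0
finger_force: 0.0
```

>>> {"method": "apply_moves", "body": {"deltas": "0 0 0 0; 0 0 0 0; 0 0 0 0; 0 0 0 0; 0 0 0 0; 0 0 0 0; 0 0 0 0; 0 0 0 0", "claw": 0.05}}

```text
time: 30.9
ee_pos: [444.7, -320.2, -34.1]
tool_rot: [[0.997, 0.079, 0.0], [0.079, -0.997, -0.0], [0.0, 0.0, -1.0]]
contact_force: [-0.9, -1.1, 5.0]
width: 65.1
finger_force: 15.0
```

>>> {"method": "apply_moves", "body": {"deltas": "0 0 -0.01 0; 0 0 -0.03 0; 0 0 -0.05 0; 0 0 -0.07 0; 0 0 -0.09 0; 0 0 -0.1 0; 0 0 -0.1 0; 0 0 -0.1 0"}}

```text
time: 31.9
ee_pos: [444.3, -319.5, 64.9]
tool_rot: [[0.997, 0.079, -0.001], [0.079, -0.997, 0.001], [-0.001, -0.001, -1.0]]
contact_force: [-0.4, 0.8, -1.0]
width: 65.1
finger_force: 15.0
```

>>> {"method": "apply_moves", "body": {"deltas": "0.018 -0.043 0 0; 0.036 -0.086 0 0; 0.055 -0.13 0 0; 0.073 -0.173 0 0; 0.091 -0.216 0 0; 0.11 -0.26 0 0; 0.128 -0.303 0 0; 0.146 -0.346 0 0"}}

```text
time: 32.9
ee_pos: [562.9, 38.1, 64.9]
tool_rot: [[0.997, 0.079, -0.001], [0.079, -0.997, 0.0], [-0.001, -0.0, -1.0]]
contact_force: [-0.1, -0.0, -0.2]
width: 65.0
finger_force: 15.0
```

>>> {"method": "apply_moves", "body": {"deltas": "0.018 -0.043 0 0; 0.036 -0.086 0 0; 0.055 -0.13 0 0; 0.0754 -0.1786 0 0; 0.0754 -0.1786 0 0; 0.0754 -0.1786 0.015 0; 0.0754 -0.1786 0.035 0; 0.0754 -0.1786 0.05 0"}}

```text
time: 33.9
ee_pos: [623.3, 219.1, 13.8]
tool_rot: [[0.997, 0.077, -0.002], [0.077, -0.997, -0.0], [-0.002, 0.0, -1.0]]
contact_force: [0.2, 0.1, -0.7]
width: 65.4
finger_force: 15.0
```

>>> {"method": "apply_moves", "body": {"deltas": "0 0 0.02 0; 0 0 0.035 0; 0 0 0.041 0; 0 0 0.0425 0; 0 0 0.0435 0; 0 0 0.0445 0; 0 0 0.045 0; 0 0 0.045 0"}}

```text
time: 34.9
ee_pos: [624.1, 220.5, -29.2]
tool_rot: [[0.997, 0.079, 0.0], [0.079, -0.997, 0.0], [0.0, -0.0, -1.0]]
contact_force: [0.2, -0.1, -0.7]
width: 65.2
finger_force: 15.0
```

>>> {"method": "apply_moves", "body": {"deltas": "0 0 0.0005 0; 0 0 0.001 0; 0 0 0.0015 0; 0 0 0.0015 0; 0 0 0.0015 0; 0 0 0.0015 0; 0 0 0.0015 0; 0 0 0.0015 0"}}

```text
time: 35.9
ee_pos: [624.1, 220.5, -30.0]
tool_rot: [[0.997, 0.079, 0.0], [0.079, -0.997, -0.0], [0.0, 0.0, -1.0]]
contact_force: [-2.2, -0.9, 5.6]
width: 65.1
finger_force: 15.0
```

>>> {"method": "apply_moves", "body": {"deltas": "0 0 0 0; 0 0 0 0; 0 0 0 0; 0 0 0 0; 0 0 0 0; 0 0 -0.02 0; 0 0 -0.06 0; 0 0 -0.1 0", "claw": 0.077}}

```text
time: 36.9
ee_pos: [624.2, 220.5, 71.9]
tool_rot: [[0.997, 0.079, 0.001], [0.079, -0.997, 0.0], [0.001, -0.0, -1.0]]
contact_force: [0.9, -0.2, 0.0]
width: 77.2
finger_force: 0.0
```

>>> {"method": "apply_moves", "body": {"deltas": "-0.007 0.047 0 0; -0.014 0.094 0 0; -0.021 0.141 0 0; -0.028 0.188 0 0; -0.035 0.235 0 0; -0.042 0.282 0 0; -0.049 0.329 0 0; -0.056 0.376 0 0", "claw": 0.077}}

```text
time: 37.9
ee_pos: [597.9, -160.5, 70.9]
tool_rot: [[0.997, 0.079, 0.002], [0.079, -0.997, -0.001], [0.002, 0.001, -1.0]]
contact_force: [1.4, -0.4, -0.2]
width: 76.9
finger_force: 0.0
```

>>> {"method": "apply_moves", "body": {"deltas": "-0.007 0.047 0 0; -0.014 0.094 0 0; -0.021 0.135 0 0; -0.0248 0.1586 0 0; -0.0248 0.1586 0 0; -0.0248 0.1586 0 0; -0.0248 0.1586 0 0; -0.0248 0.1586 0 0"}}

```text
time: 38.9
ee_pos: [585.9, -318.0, 69.4]
tool_rot: [[0.997, 0.08, 0.0], [0.08, -0.997, 0.0], [0.0, -0.0, -1.0]]
contact_force: [0.2, 0.0, -0.3]
width: 77.1
finger_force: 0.0
```

```bash
python3 - <<'E'
from h import *
b=viewer.grab_frame('side')[:,:,::-1].copy();a=viewer.grab_frame('top')[:,:,::-1].copy();cv2.imwrite('pics/o1.png',a);cv2.imwrite('pics/o2.png',b)
s=manip.observe();print(s['ee_pos'],s['contact_force'])
r={}
for nm,im,bx in(('top',a,(155,192,207,238)),('side',b,(215,318,280,372))):
    r[nm]=blobs(cv2.GaussianBlur(im,(3,3),0),(0,0,0),(179,255,90),bx,60)
    for o in r[nm][:3]:print(nm,o)
p=r['top'][0][0];print(tri(p,r['side'][0][0]),onz('top',p,13))
E
```

```text
[ 585.73054397 -318.36077705   69.30900564] [ 0.52597625 -0.5874307   0.56140767]
top (array([180.30997431, 213.81990189]), 713.5, array([180.3, 213.9]), array([28.7, 31.1]))
side (array([244.64742687, 338.67683404]), 1065.5, array([244.7, 338.7]), array([34.5, 38.7]))
(array([615.19706362, 221.27521285,  15.30355469]), np.float64(1.3415355416754635)) [616.46060837 221.9722696   13.        ]
```

The black tape is centred within about 1 mm. Now the reel.

>>> {"method": "apply_moves", "body": {"deltas": "0 0 0.02 0; 0 0 0.04 0; 0 0 0.06 0; 0 0 0.08 0; 0 0 0.095 0; 0 0 0.102 0; 0 0 0.102 0; 0 0 0.102 0"}}

```text
time: 40.0
ee_pos: [586.0, -319.1, -32.0]
tool_rot: [[0.997, 0.079, 0.001], [0.079, -0.997, -0.001], [0.001, 0.001, -1.0]]
contact_force: [0.9, 0.0, 0.4]
width: 76.7
finger_force: 0.0
```

>>> {"method": "apply_moves", "body": {"deltas": "0 0 0 0; 0 0 0 0; 0 0 0 0; 0 0 0 0; 0 0 0 0; 0 0 0 0; 0 0 0 0; 0 0 0 0", "claw": 0.035}}

```text
time: 41.0
ee_pos: [585.6, -318.9, -32.6]
tool_rot: [[0.997, 0.079, 0.0], [0.079, -0.997, -0.0], [0.0, 0.0, -1.0]]
contact_force: [-0.4, -0.5, 2.9]
width: 48.4
finger_force: 15.0
```

>>> {"method": "apply_moves", "body": {"deltas": "0 0 -0.01 0; 0 0 -0.03 0; 0 0 -0.05 0; 0 0 -0.07 0; 0 0 -0.09 0; 0 0 -0.11 0; 0 0 -0.12 0; 0 0 -0.12 0"}}

```text
time: 42.0
ee_pos: [585.8, -319.0, 88.0]
tool_rot: [[0.997, 0.079, 0.001], [0.079, -0.997, -0.001], [0.001, 0.001, -1.0]]
contact_force: [-0.5, -0.2, -0.8]
width: 48.3
finger_force: 15.0
```

>>> {"method": "apply_moves", "body": {"deltas": "0.007 -0.047 0 0; 0.014 -0.094 0 0; 0.021 -0.141 0 0; 0.028 -0.188 0 0; 0.035 -0.235 0 0; 0.042 -0.282 0 0; 0.049 -0.329 0 0; 0.056 -0.376 0 0"}}

```text
time: 43.0
ee_pos: [611.3, 62.0, 86.4]
tool_rot: [[0.997, 0.079, -0.001], [0.079, -0.997, 0.0], [-0.001, -0.0, -1.0]]
contact_force: [1.0, -0.7, -1.4]
width: 48.0
finger_force: 15.0
```

>>> {"method": "apply_moves", "body": {"deltas": "0.007 -0.047 0 0; 0.014 -0.094 0 0; 0.021 -0.135 0 0; 0.0247 -0.1587 0 0; 0.0247 -0.1587 0 0; 0.0247 -0.1587 0.015 0; 0.0247 -0.1587 0.035 0; 0.0247 -0.1587 0.05 0"}}

```text
time: 44.0
ee_pos: [623.5, 219.1, 35.4]
tool_rot: [[0.997, 0.077, -0.002], [0.077, -0.997, -0.0], [-0.002, 0.0, -1.0]]
contact_force: [-0.0, 0.0, -1.3]
width: 48.2
finger_force: 15.0
```

>>> {"method": "apply_moves", "body": {"deltas": "0 0 0.02 0; 0 0 0.035 0; 0 0 0.043 0; 0 0 0.045 0; 0 0 0.046 0; 0 0 0.047 0; 0 0 0.0475 0; 0 0 0.0475 0"}}

```text
time: 45.0
ee_pos: [624.0, 220.6, -10.1]
tool_rot: [[0.997, 0.079, 0.0], [0.079, -0.997, 0.0], [0.0, -0.0, -1.0]]
contact_force: [0.2, -0.0, -0.6]
width: 48.0
finger_force: 15.0
```

>>> {"method": "apply_moves", "body": {"deltas": "0 0 0.0005 0; 0 0 0.001 0; 0 0 0.0015 0; 0 0 0.0015 0; 0 0 0.0015 0; 0 0 0.0015 0; 0 0 0.0015 0; 0 0 0.0015 0"}}

```text
time: 46.0
ee_pos: [624.1, 220.6, -10.6]
tool_rot: [[0.997, 0.079, 0.001], [0.079, -0.997, -0.0], [0.001, 0.0, -1.0]]
contact_force: [-4.6, -1.8, 7.6]
width: 47.8
finger_force: 15.0
```

Contact at the expected height. Release, rise, back away and check.

>>> {"method": "apply_moves", "body": {"deltas": "0 0 0 0; 0 0 0 0; 0 0 0 0; 0 0 0 0; 0 0 0 0; 0 0 -0.02 0; 0 0 -0.05 0; 0 0 -0.08 0", "claw": 0.062}}

```text
time: 47.0
ee_pos: [624.2, 220.6, 70.7]
tool_rot: [[0.997, 0.079, 0.001], [0.079, -0.997, 0.0], [0.001, -0.0, -1.0]]
contact_force: [-0.5, -0.1, -0.0]
width: 61.8
finger_force: 0.0
```

>>> {"method": "apply_moves", "body": {"deltas": "-0.01 0.045 -0.01 0; -0.02 0.09 -0.02 0; -0.03 0.135 -0.02 0; -0.04 0.18 -0.02 0; -0.05 0.225 -0.02 0; -0.06 0.27 -0.02 0; -0.07 0.315 -0.02 0; -0.08 0.36 -0.02 0"}}

```text
time: 48.0
ee_pos: [572.5, -146.2, 89.9]
tool_rot: [[0.997, 0.079, 0.002], [0.079, -0.997, -0.001], [0.002, 0.001, -1.0]]
contact_force: [-0.3, -0.2, 0.0]
width: 62.4
finger_force: 0.0
```

>>> {"method": "apply_moves", "body": {"deltas": "-0.02 0.03 0 0; -0.04 0.06 0 0; -0.06 0.09 0 0; -0.08 0.12 0 0; -0.1 0.12 0 0; -0.1 0.12 0 0; -0.1 0.12 0 0; -0.1 0.12 0 0"}}

```text
time: 49.0
ee_pos: [483.0, -271.8, 88.5]
tool_rot: [[0.997, 0.08, 0.0], [0.08, -0.997, -0.0], [0.0, 0.0, -1.0]]
contact_force: [-0.7, 0.6, -0.6]
width: 62.0
finger_force: 0.0
```

```bash
python3 - <<'E'
from h import *
b=viewer.grab_frame('side')[:,:,::-1].copy();a=viewer.grab_frame('top')[:,:,::-1].copy()
s=manip.observe();print(s['ee_pos'],s['contact_force'])
A=blobs(a,(90,80,20),(120,255,255),(150,185,210,240),30);B=blobs(b,(90,80,20),(120,255,255),(215,290,280,372),30)
for o in A+B:print(o)
print('reel',tri(A[0][2],B[0][2]),[onz('top',A[0][2],z) for z in(37,52)])
cv2.imwrite('pics/p.png',np.hstack([cv2.resize(a[170:300,150:310],(400,325),interpolation=2),cv2.resize(b[240:380,210:360],(400,373),interpolation=2)[:325]]))
E
```

```text
[ 482.74146545 -271.81117835   88.27226525] [0.38746328 0.70996763 0.30369574]
(array([177.63806971, 211.75513852]), 559.5, array([177.7, 211.7]), array([25.6, 27.4]))
(array([242.92561205, 322.58097928]), 531.0, array([242.9, 322.6]), array([21.4, 30.9]))
(array([244.22533333, 340.04666667]), 250.0, array([243.6, 334.1]), array([22.8, 29.2]))
reel (array([614.48833249, 218.41522833,  47.96584428]), np.float64(4.140466276772977)) [array([615.13262742, 221.16553054,  37.        ]), array([611.33478614, 217.04718629,  52.        ])]
```

View pics/p.png

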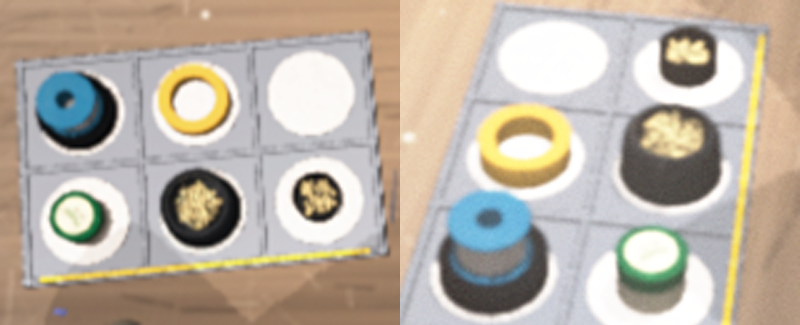

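The picture shows every item upright in its compartment. The reel sits at mid-height (615, 221), matching the tape at about (615.5, 221.5). The gripper is clear, so I'm handing in.

```bash
python3 -c "
from workcell import manip;print(manip.job_done())"
```

```text
the job is handed in; nothing more can be done
None
```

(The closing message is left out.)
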